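# Press the wheel home and lock it with the R-clip

### The job

Press the blue wheel straight down its axle until it is fully home on the drive unit. Then pick up the R-clip by its red tab, feel gently (well under 15 N) for the cross-hole in the axle, and push the straight leg through until the bent leg has ridden over the axle and snapped in place around it. Let go of the clip, and leave the spare wheel and hand tools where they are.

Things in the scene. Friction and masses are not known exactly. Their poses are not given: they have to be found in the camera images.
- unit: Drive unit fixed to the bench: grey foot plate 170 x 150 mm, aluminium housing, top 50 mm above the bench. A rigid vertical steel stub axle, 20 mm in diameter and lightly greased (friction about 0.25), stands in its middle and carries the blue wheel. Origin: on the bench under the axle; x along the cross-hole. With the clip press under 15 N until its leg is through the hole, under 30 N after.
- axle_ref (a point): Reference point on the axle's centre line, 92 mm above the bench, 10 mm above the wheel's face when home. x: along the cross-hole (level, through the axle, open at both ends, away from the robot). Hole 7 mm wide, 7 mm high, ends flared sideways to 11 mm. Axles are shimmed differently and its height is NOT measured: the hole's centre is 3 to 21 mm above this point (axle's top 18 mm above the hole): feel for it.
- wheel_face (a point): Centre of the wheel's flat upper face (86 mm in diameter; black tyre to 110 mm, 2 mm lower; wheel 24 mm thick). It starts high, in the clip's way. A stiff push fit: it slides only straight up and down without tilting, stays where it is left and needs about 7 N of push, anywhere on the face beside the axle. Home, the face is 82 mm above the bench.
- wheel (a joint): Height of the wheel above its home seat, m: 0 is home on a rigid shoulder; it starts 0.024 to 0.028 up.
- clip_tab (a point): Centre of the R-clip's red pull tab, a block 28 mm long (x), 16 mm wide (y), 24 mm high (z). The clip lies flat on the bench, this point 12 mm up; pinch the tab across its width. Legs: 5 mm steel wire in one level plane, centre line 9.5 mm below this point. The straight leg runs along the tab's middle line, +x, to a rounded tip at x = 94.5 mm. A 20 mm wire eye lies behind the tab. Clip about 60 g.
- clip_seat (a point): Point on the straight leg's middle line at the centre of the bent leg's bow, 47 mm ahead of the tab's centre and 9.5 mm lower; axes as clip_tab. On the axle's centre line when the clip is home.
- clip_bow (a joint): Outward swing (rad) of the sprung bent leg about its root (x 16, y 5.5 mm from the tab's centre); 0 relaxed. It lies at +y beside the straight leg: bow of 10.5 mm inner radius, throat at x = 58 mm 5 mm too narrow for the axle, flared end at x 72, y 16.5 mm. It meets the axle with the tab about 70 mm from the axle's centre, rides over at 4 to 8 N, snaps in at 47 mm; a stiff stop follows.
- clip: The whole R-clip (blocked pushes can tilt it a little in the grip, tip down); origin at the centre of the tab's underside, axes as clip_tab.
- spare_wheel: Loose spare wheel lying flat, 110 mm in diameter, 24 mm thick, open bore. Bystander.
- driver: Screwdriver with green handle, 200 mm. Bystander.
- spanner: Steel spanner, 160 mm. Bystander.
Mind the look-alikes: they are no part of the job. Several things look just like the clip: the one meant starts nearest to the robot's base. What is shaped like the unit but purple is not meant.

How it is judged:
By the outcome, as a careful person would: the job done as asked, in the order asked, and still so for the second after the job is handed in, with the robot touching nothing.
It also fails if it takes over 69 s, if anything falls off the work surface, if the arm or the gripper's body presses on something with over 40 N, if the wrist force passes 120 N, or if a joint passes its speed limit or range.

### The arm

A 6-joint arm with a two-finger parallel gripper is mounted at the origin on the work surface. World frame = base frame: x ahead of the robot, y to its left, z up, the work surface at z = 0. Lengths are in m, angles in rad, forces in N, time in s.
With the tool pointing down it reaches from about 0.35 to 0.775 m from the base axis. Payload 5.5 kg.
Tool frame: the origin (TCP) lies at the very end of the fingers, on their centre line; the grasp point (between the pads) lies 19 mm behind it (r.grip_point_offset is the x of the grasp point in the tool frame, in m); x points along the fingers, y is the direction in which the jaws open and shut, and the axes are right-handed (so a half turn about x gives the same grasp; the last joint's range is limited). The gripper opens to 85 mm and grips with 20 to 120 N. Pads are 22 mm wide; open, the fingers measure 114 mm over their backs; the gripper's body (76 mm by 85 mm) begins 54 mm behind the grasp point. The pads swing forward as they close: fully open they stand 13 mm farther back than shut.
Start: joints at [-1.39, 0.313, 0.046, 1.304, 0, 1.431], TCP at [0.181, -0.546, 0.231] pointing down, gripper open.
Joint ranges: [-2.76, 2.76], [-0.86, 1.69], [-1.03, 1.26], [-2.2, 2.34], [-1.47, 1.5], [-3.14, 3.14]. Speed limits (rad/s): [2.57, 2.57, 3.14, 3.14, 3.14, 3.14].

### API

Orientations are given as a unit quaternion [w, x, y, z].
In Python, from rig import r gives the robot as it stands.
- The arm moves only by the shell command python3 -m pendant 'ROWS' [OPENING] [FORCE]. ROWS is JSON, a list that holds one entry, the list of rows, each a list of 6 numbers: the shift along the tool's x, y, z normalised to -1 to 1, where 1 is 0.2 m, then the turn, a rotation vector about the tool's x, y, z normalised to -1 to 1, where 1 is 30 degrees. In form: [[[tx, ty, tz, rx, ry, rz], ...]]. A call has 1 to 12 rows; each row is the pose to reach, as a shift and turn from the pose commanded when the call began, along the tool's axes at that moment; what a row does not reach only later rows make up. A row lasts 1/8 s, in which the tool goes at most 62.5 mm and 10.7 degrees, less where a joint would pass 70% of its speed; a pose out of reach is approached as far as the arm can. A call with a number of a shift or a turn outside -1 to 1 is refused whole. A call with a gripper value outside its range is refused whole. OPENING is the opening, from 0 (shut) to 1 (fully open), set as the call begins (- or left out, the last holds). The fingers move at their own pace and stop on an object; FORCE is the grip in N (left out, the last holds). Time passes only in rows, so rows that repeat a pose let the fingers close. It gives the time, the measured TCP pose, the force and the opening at its end, in the units of the state.
- r.state(): the state, without advancing time (a new reading comes with each control period).
- r.snapshot(name): name is "scene" or "top" or "wrist"; returns (picture, depth): 384x512x3 uint8, red, green, blue; 384x512 float32, m along the optical axis (not along the pixel's ray), 0 where there is no reading.
- r.camera_params(name): a dict with "K" (3x3 intrinsics, pixels), "R" (3x3) and "t" (3): a world point X has camera coordinates R X + t. Camera axes: x right, y down, z forward; pixel columns grow to the right and rows downward; lengths in m; the calibration is good to about 2 mm. A picture is of the moment at which its call begins: read the wrist's pose just before it. camera_params takes no time and is no camera call; for the wrist camera it gives the pose at the moment of the call.
- r.finish_job(): hands the job in, once; it reports no verdict.
The state is a dict: "time_s": time; "qpos": joint angles; "joint_vel": joint speeds; "effort": joint torques, N m; "tcp_pos": TCP position; "ee_rot": TCP orientation; "contact_force": force on the tool from outside, world axes, zero at the start; "moment": the same for the moment, N m; "gripper_width": finger opening in m.
Only numpy, scipy, OpenCV 4.12 (cv2) and the standard library are available. Lean on these libraries where they do the work, as an engineer would, in place of code of your own. Each camera call takes 0.05 s, during which the arm holds its last target. There are 200 camera calls.

## Working session

There is one attempt and no reset: what is moved stays moved. The work goes in short steps, Python scripts to look and compute and a shell command to move; the robot and the scene stay as the last step left them, time stands still between calls to the robot, and variables do not carry over. Pictures are saved under pics/ and viewed, about 8 in all and at most 12, crops included, and the job is handed in when it is done.

```bash
mkdir -p pics; ls
python3 - <<'E'
from rig import r
import cv2,numpy as np
for n in("top","scene"):
    p,d=r.snapshot(n);c=r.camera_params(n)
    np.savez(f'{n}0.npz',p=p,d=d,**c)
    cv2.imwrite(f'pics/{n}0.png',p[:,:,::-1]); print(n,np.round(c['K'],1).tolist(),(-c['R'].T@c['t']).round(3),c['R'].round(2).tolist())
s=r.state();print(s,r.grip_point_offset)
E
```

```text
pics
top [[395.6, 0.0, 256.5], [0.0, 395.6, 192.4], [0.0, 0.0, 1.0]] [0.404 0.009 1.465] [[0.02, -1.0, 0.02], [-0.99, -0.02, -0.1], [0.1, -0.01, -0.99]]
scene [[486.6, 0.0, 258.5], [0.0, 486.6, 197.0], [0.0, 0.0, 1.0]] [ 1.496 -0.505  0.968] [[0.48, 0.88, -0.0], [0.56, -0.3, -0.77], [-0.68, 0.37, -0.64]]
{'time_s': 0.1, 'qpos': array([-1.38964463e+00,  3.13949335e-01,  4.50875980e-02,  1.30361627e+00,
       -2.77929436e-05,  1.43119040e+00]), 'joint_vel': array([ 0.00029852, -0.00186715,  0.00363605,  0.00020225,  0.00018018,
       -0.0007016 ]), 'effort': array([ 2.41704096e-03, -4.81726778e+01,  2.99242920e+01,  1.27782114e-02,
       -1.29109180e-04,  5.52516806e-07]), 'tcp_pos': array([ 0.18118412, -0.54521724,  0.23048234]), 'ee_rot': array([-0.11232515, -0.69800996, -0.11351361,  0.69805431]), 'contact_force': array([ 0.83373519, -0.19837015, -0.91344184]), 'moment': array([ 0.04110254, -0.04114109, -0.00643661]), 'gripper_width': 0.08521397683470945} -0.0187
```

View pics/top0.png

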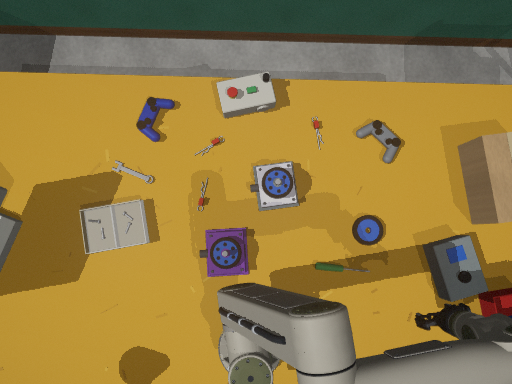

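View pics/scene0.png

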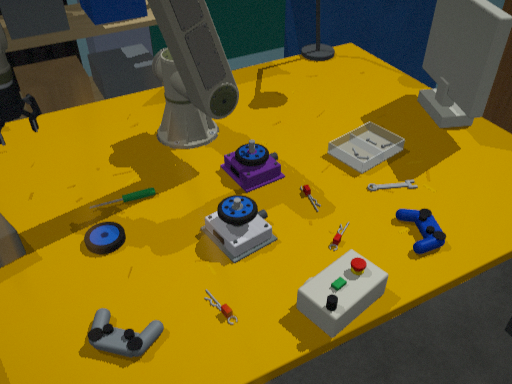

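```bash
cat > h.py <<'E'
import numpy as np
def ray(c,u,v,z):
    R,t,K=c['R'],c['t'],c['K']; o=-R.T@t
    d=R.T@np.linalg.solve(K,[u,v,1.]); return o+d*(z-o[2])/d[2]
def cloud(c,d):
    v,u=np.indices(d.shape); k=np.linalg.inv(c['K'])
    X=(np.stack([u,v,np.ones_like(u)],-1)@k.T)*d[...,None]
    return (X-c['t'])@c['R']
E
python3 - <<'E'
import numpy as np,cv2
from h import *
c=np.load('top0.npz');p=c['p'];P=cloud(c,c['d']);hsv=cv2.cvtColor(p,cv2.COLOR_RGB2HSV)
red=((hsv[...,0]<6)|(hsv[...,0]>174))&(hsv[...,1]>150)&(hsv[...,2]>90)
n,l,s,ce=cv2.connectedComponentsWithStats(red.astype(np.uint8))
for i in range(1,n):
    if s[i,4]>12: 
        q=ray(c,*ce[i],.024);print('red',ce[i].round(1),s[i,4],q.round(3),np.hypot(*q[:2]).round(3))
blue=(hsv[...,0]>100)&(hsv[...,0]<125)&(hsv[...,1]>120)
n,l,s,ce=cv2.connectedComponentsWithStats(blue.astype(np.uint8))
for i in range(1,n):
    if s[i,4]>60: print('blue',ce[i].round(1),s[i,4],np.median(P[l==i],0).round(3))
# unit housing/plate
x0=P[182,277]
m=(np.hypot(P[...,0]-x0[0],P[...,1]-x0[1])<.13)&(hsv[...,1]<60)&(hsv[...,2]>90)
cn=max(cv2.findContours(m.astype(np.uint8),0,2)[0],key=cv2.contourArea)
cw=np.array([ray(c,*q,.01)[:2] for q in cn[:,0]],np.float32)
print('rect',cv2.minAreaRect(cw))
print(P[182,270:286].round(3).tolist())
a=cv2.resize(p[165:225,175:320],None,fx=5,fy=5,interpolation=cv2.INTER_CUBIC)
cv2.imwrite('pics/crop1.png',a[:,:,::-1])
E
```

```text
red [232.   91.6] 74 [0.929 0.09  0.024] 0.934
red [316.  123.8] 25 [ 0.813 -0.227  0.024] 0.844
red [215.  140.8] 26 [0.74  0.148 0.024] 0.754
red [200.6 201. ] 23 [0.515 0.193 0.024] 0.55
red [495.1 304.7] 366 [ 0.165 -0.875  0.024] 0.89
blue [163.6 102.9] 120 [0.875 0.341 0.033]
blue [146.8 112.8] 146 [0.836 0.404 0.032]
blue [149.4 132.8] 111 [0.761 0.39  0.034]
blue [276.8 182.4] 297 [ 0.578 -0.076  0.106]
blue [368.  229.8] 343 [ 0.423 -0.42   0.022]
blue [224.2 252.8] 284 [0.331 0.101 0.082]
blue [456.1 254. ] 245 [ 0.345 -0.704  0.092]
rect ((0.5782853364944458, -0.07065287977457047), (0.1674485057592392, 0.1646641045808792), 8.997021675109863)
[[0.579, -0.055, 0.108], [0.58, -0.058, 0.108], [0.58, -0.062, 0.103], [0.58, -0.065, 0.107], [0.58, -0.069, 0.105], [0.577, -0.071, 0.133], [0.578, -0.075, 0.124], [0.577, -0.078, 0.129], [0.577, -0.081, 0.133], [0.577, -0.084, 0.134], [0.577, -0.088, 0.132], [0.581, -0.093, 0.107], [0.58, -0.096, 0.109], [0.58, -0.099, 0.112], [0.581, -0.103, 0.106], [0.581, -0.107, 0.103]]
```

View pics/crop1.png

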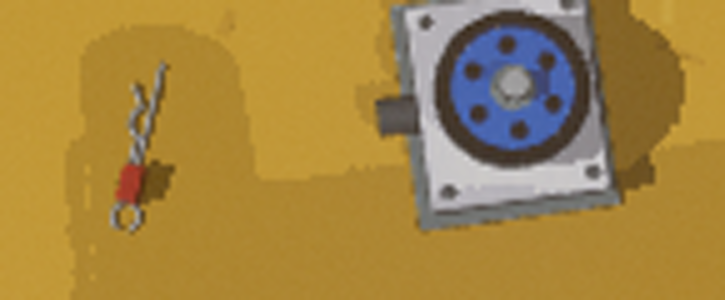

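```bash
cat >> h.py <<'E'
from scipy.spatial.transform import Rotation as Ro
def rot(s): q=s['ee_rot']; return Ro.from_quat([q[1],q[2],q[3],q[0]])
def down(yaw):
    # tool x down; tool z along horizontal dir at yaw; y = z x x
    x=np.array([0,0,-1.]);z=np.array([np.cos(yaw),np.sin(yaw),0]);return Ro.from_matrix(np.stack([x,np.cross(z,x),z],1))
def goal(p,yaw,s=None):
    from rig import r
    s=s or r.state();R=rot(s);d=R.inv().apply(np.array(p)-s['tcp_pos'])
    w=(R.inv()*down(yaw)).as_rotvec(degrees=True)
    print('shift',(d/.2).round(4).tolist(),'turn',(w/30).round(4).tolist(),'rows>=',max(np.linalg.norm(d)/.0625,np.linalg.norm(w)/10.7).round(1),'t',round(s['time_s'],2))
E
python3 - <<'E'
from rig import r
from h import *
s=r.state();R=rot(s);print(R.as_matrix().round(3))
c=r.camera_params('wrist');print((R.inv().apply(-c['R'].T@c['t']-s['tcp_pos'])).round(3),(R.inv().as_matrix()@c['R'].T).round(3),c['K'][0])
for y in(8,188):goal([.56,-.08,.26],np.radians(y))
c=np.load('top0.npz')
f=lambda u,v,z:ray(c,175+(u-2)/5,165+(v-2)/5,z)[:2]
a,b=f(131,183,.024),f(163,67,.0025);e=f(127,216,.0025);g=f(131,183,.012)
print(a,b,e,np.degrees(np.arctan2(*(b-e)[::-1])))
E
```

```text
[[-0.     0.315 -0.949]
 [ 0.002 -0.949 -0.315]
 [-1.    -0.002 -0.   ]]
[-0.143 -0.    -0.085] [[-0.    -0.323  0.946]
 [ 1.     0.     0.   ]
 [-0.     0.946  0.323]] [316.31906954   0.         257.56732879]
shift [-0.1444, -1.6105, -2.5309] turn [-5.6541, -0.0048, -0.0002] rows>= 15.9 t 0.1
shift [-0.1444, -1.6105, -2.5309] turn [0.3459, -0.0001, 0.0032] rows>= 9.6 t 0.1
[0.51416549 0.19244294] [0.60289905 0.17443083] [0.49131637 0.19727592] -11.57065962371144
```

```bash
python3 -m pendant '[[[-0.01,-0.17,-0.28,0,0,0],[-0.02,-0.35,-0.57,0,0,0],[-0.03,-0.526,-0.877,0,0,0],[-0.03,-0.526,-0.877,0,0,0]]]'; python3 -m pendant '[[[-0.01,-0.17,-0.28,0,0,0],[-0.02,-0.35,-0.57,0,0,0],[-0.03,-0.526,-0.877,0,0,0],[-0.03,-0.526,-0.877,0,0,0]]]'; python3 -m pendant '[[[-0.01,-0.17,-0.28,0.1,0,0],[-0.02,-0.35,-0.57,0.2,0,0],[-0.03,-0.526,-0.877,0.346,0,0],[-0.03,-0.526,-0.877,0.346,0,0],[-0.03,-0.526,-0.877,0.346,0,0],[-0.03,-0.526,-0.877,0.346,0,0]]]' 0.5
python3 - <<'E'
from rig import r
import cv2,numpy as np
from h import *
c=r.camera_params('wrist');p,d=r.snapshot('wrist')
np.savez('w1.npz',p=p,d=d,**c);cv2.imwrite('pics/w1.png',p[:,:,::-1])
E
```

```text
time_s: 0.6
tcp_pos: [0.3161, -0.3877, 0.2373]
ee_rot: [0.114, 0.698, 0.115, -0.698]
contact_force: [0.3, -0.7, 0.6]
gripper_width: 0.0856
time_s: 1.1
tcp_pos: [0.4494, -0.2335, 0.2431]
ee_rot: [-0.114, -0.698, -0.114, 0.698]
contact_force: [0.2, -0.9, -1.0]
gripper_width: 0.0857
time_s: 1.85
tcp_pos: [0.5802, -0.0819, 0.249]
ee_rot: [-0.049, -0.705, -0.049, 0.706]
contact_force: [-0.1, 1.4, 0.0]
gripper_width: 0.0426
```

View pics/w1.png

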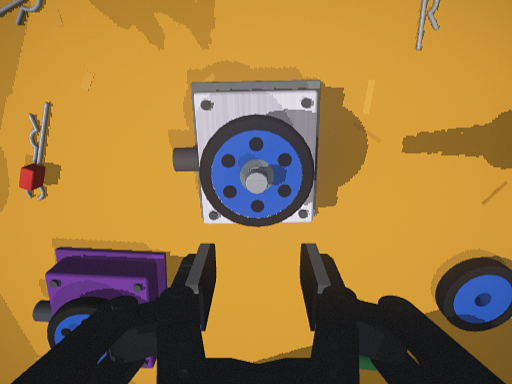

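Run:
```python
import numpy as np,cv2
from h import *
c=np.load('w1.npz');p=c['p'];P=cloud(c,c['d']);hsv=cv2.cvtColor(p,cv2.COLOR_RGB2HSV);g=cv2.cvtColor(p,cv2.COLOR_RGB2GRAY)
blue=((hsv[...,0]>100)&(hsv[...,0]<125)&(hsv[...,1]>120)).astype(np.uint8)
blue[:,:195]=0;blue[:,320:]=0;blue[240:]=0
b=P[blue>0];zf=np.median(b[:,2]);print('face z',zf,b[:,2].std())
cn=cv2.convexHull(np.vstack(cv2.findContours(blue,0,1)[0]))
w=np.array([ray(c,*q,zf)[:2] for q in cn[:,0]],np.float32);print('wheel',cv2.minEnclosingCircle(w),cv2.fitEllipse(w))
# axle top
m=(P[...,2]>zf+.008)&(np.hypot(P[...,0]-.58,P[...,1]+.08)<.03);m[240:]=0
v,u=np.nonzero(m);print('axle n',m.sum(),np.percentile(P[m][:,2],[10,50,75,90,97]).round(4))
zt=np.median(P[m][P[m][:,2]>np.percentile(P[m][:,2],60)][:,2]);t=(m&(P[...,2]>zt-.003)).astype(np.uint8)
q=cv2.convexHull(cv2.findNonZero(t));print('top',zt,cv2.minEnclosingCircle(np.array([ray(c,*a,zt)[:2] for a in q[:,0]],np.float32)))
# screws
S=[]
for (x,y) in [(207,105),(307,102),(214,215),(303,213)]:
    roi=g[y-9:y+10,x-9:x+10];k=cv2.moments((roi<90).astype(np.uint8),True);uu=x-9+k['m10']/k['m00'];vv=y-9+k['m01']/k['m00'];S.append(ray(c,uu,vv,.05)[:2])
S=np.array(S);print('screws',S.round(4).tolist(),'mean',S.mean(0))
f=lambda a:np.degrees(np.arctan2(a[1],a[0]));print('yaw',f(S[0]-S[2]),f(S[1]-S[3]),f(S[0]-S[1])-90)
# clip
red=((hsv[...,0]<6)|(hsv[...,0]>174))&(hsv[...,1]>120);red[:,70:]=0
v,u=np.nonzero(red);print('red',u.mean(),v.mean(),u.min(),u.max(),v.min(),v.max())
X=P[red];print('tab pts z',np.percentile(X[:,2],[50,90]).round(4));top=X[X[:,2]>np.percentile(X[:,2],90)-.005];print(top.mean(0).round(4))
cv2.imwrite('pics/c2.png',np.hstack([cv2.resize(a,None,fx=5,fy=5,interpolation=cv2.INTER_CUBIC) for a in(p[92:207,10:60],p[140:255,205:310])])[:,:,::-1])
```

```text
face z 0.10693907116534859 0.019353739777431156
wheel ((0.5845962166786194, -0.07979746907949448), 0.042935293167829514) ((0.5846339464187622, -0.08010763674974442), (0.08476561307907104, 0.0853787213563919), 103.42784881591797)
axle n 458 [0.1234 0.1302 0.1308 0.1312 0.1316]
top 0.13092513851875412 ((0.5847561955451965, -0.08001702278852463), 0.00989633146673441)
screws [[0.6371, -0.0193], [0.6534, -0.1216], [0.519, -0.0424], [0.5342, -0.1375]] mean [ 0.58593545 -0.08019558]
yaw 11.049080439423848 7.583248438340262 9.08432508888194
red 31.41287878787879 176.66287878787878 19 44 164 190
tab pts z [0.023  0.0252]
[0.52   0.1903 0.0253]
```

View pics/c2.png

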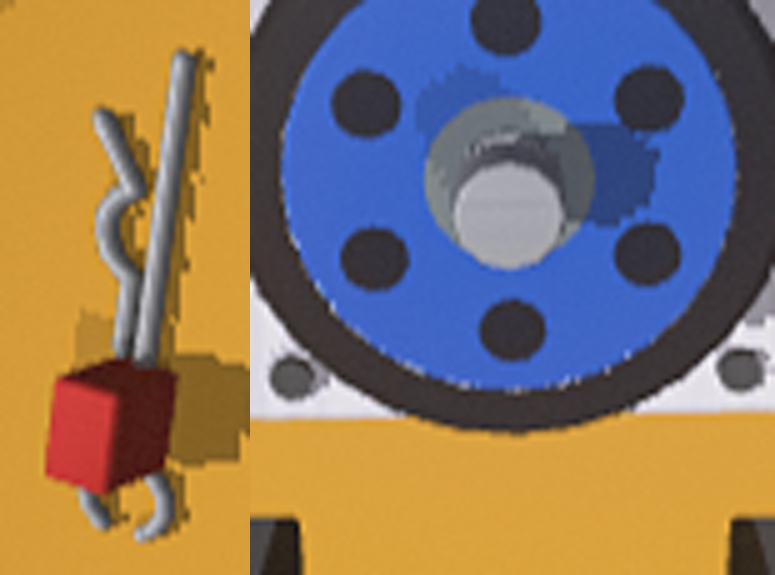

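```bash
python3 -m pendant '[[[0.2,-0.006,-0.0235,0.03,0,0],[0.45,-0.006,-0.0235,0.03,0,0],[0.65,-0.006,-0.0235,0.03,0,0],[0.65,-0.006,-0.0235,0.03,0,0]]]'; python3 -m pendant '[[[0.02,0,0,0,0,0],[0.04,0,0,0,0,0],[0.06,0,0,0,0,0],[0.08,0,0,0,0,0],[0.1,0,0,0,0,0],[0.1,0,0,0,0,0]]]'
```

```text
time_s: 2.4
tcp_pos: [0.5822, -0.0792, 0.1164]
ee_rot: [-0.042, -0.703, -0.044, 0.708]
contact_force: [-0.8, -0.3, 0.9]
gripper_width: 0.0427
time_s: 3.15
tcp_pos: [0.5861, -0.0785, 0.0996]
ee_rot: [0.044, 0.706, 0.044, -0.705]
contact_force: [0.7, 0.1, 2.3]
gripper_width: 0.0429
```

```bash
python3 -m pendant '[[[0.015,0,0,0,0,0],[0.03,0,0,0,0,0],[0.045,0,0,0,0,0],[0.06,0,0,0,0,0],[0.06,0,0,0,0,0]]]';python3 -m pendant '[[[0.015,0,0,0,0,0],[0.03,0,0,0,0,0],[0.03,0,0,0,0,0]]]';python3 -m pendant '[[[0.015,0,0,0,0,0],[0.03,0,0,0,0,0],[0.03,0,0,0,0,0]]]'
```

```text
time_s: 3.78
tcp_pos: [0.5861, -0.0785, 0.0876]
ee_rot: [0.044, 0.706, 0.044, -0.705]
contact_force: [0.0, 0.4, 3.0]
gripper_width: 0.0427
time_s: 4.15
tcp_pos: [0.5861, -0.0785, 0.0815]
ee_rot: [0.044, 0.706, 0.044, -0.705]
contact_force: [1.7, -0.1, 3.1]
gripper_width: 0.0429
time_s: 4.53
tcp_pos: [0.5862, -0.0786, 0.0799]
ee_rot: [0.044, 0.707, 0.043, -0.705]
contact_force: [-9.1, 2.4, 30.9]
gripper_width: 0.0426
```

```bash
python3 -m pendant '[[[0.01,0,0,0,0,0],[0.01,0,0,0,0,0]]]'; python3 -m pendant '[[[-0.2,0,0.02,0,0,0],[-0.45,0,0.05,0,0,0],[-0.65,0,0.05,0,0,0],[-0.65,0,0.05,0,0,0],[-0.65,0,0.05,0,0,0]]]' 0.6
cat > look.py <<'E'
from rig import r
import cv2,numpy as np,sys
from h import *
c=r.camera_params('wrist');p,d=r.snapshot('wrist');c['p']=p;c['d']=d
np.savez(sys.argv[1]+'.npz',**c)
P=cloud(c,d);hsv=cv2.cvtColor(p,cv2.COLOR_RGB2HSV)
near=np.hypot(P[...,0]-.585,P[...,1]+.08)
blue=((hsv[...,0]>100)&(hsv[...,0]<125)&(hsv[...,1]>120)&(near<.05)).astype(np.uint8)
zf=np.median(P[blue>0][:,2]);print('face z',zf)
w=np.array([ray(c,*q,zf)[:2] for q in cv2.convexHull(cv2.findNonZero(blue))[:,0]],np.float32);print('wheel',cv2.minEnclosingCircle(w))
m=(P[...,2]>zf+.008)&(near<.025)
zt=np.percentile(P[m][:,2],80);t=(m&(P[...,2]>zt-.003)).astype(np.uint8)
print('top',zt,cv2.minEnclosingCircle(np.array([ray(c,*a[0],zt)[:2] for a in cv2.convexHull(cv2.findNonZero(t))],np.float32)))
cv2.imwrite(f'pics/{sys.argv[1]}.png',p[:,:,::-1])
E
python3 look.py w2
```

```text
time_s: 4.78
tcp_pos: [0.5863, -0.0785, 0.0799]
ee_rot: [0.045, 0.707, 0.043, -0.704]
contact_force: [-13.2, 3.4, 42.6]
gripper_width: 0.0429
time_s: 5.4
tcp_pos: [0.5751, -0.0795, 0.2022]
ee_rot: [-0.044, -0.705, -0.044, 0.706]
contact_force: [-0.2, 0.4, -0.1]
gripper_width: 0.0516
face z 0.08264135327983131
wheel ((0.4938651919364929, -0.08902441710233688), 0.13386346399784088)
top 0.2844825731197204 ((0.5879155397415161, -0.07984395325183868), 0.02540990337729454)
```

View pics/w2.png

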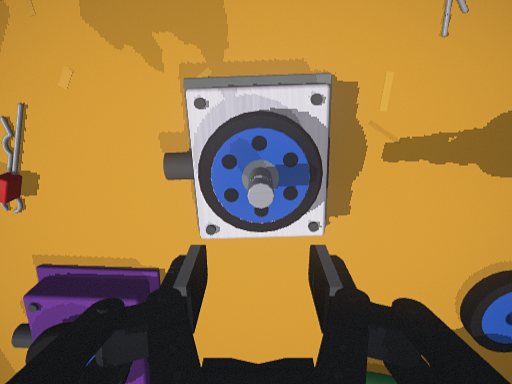

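```bash
python3 -c "
from h import *
goal([.54,.188,.17],np.radians(168.4))"
```

```text
shift [0.1595, -1.348, 0.0066] turn [0.6234, 0.0056, 0.0012] rows>= 4.3 t 5.45
```

```bash
python3 -m pendant '[[[0.04,-0.22,0,0,0,0],[0.06,-0.45,0,0,0,0],[0.08,-0.67,0,0,0,0],[0.08,-0.67,0,0,0,0]]]' 0.55; python3 -m pendant '[[[0.04,-0.22,0,0.2,0,0],[0.06,-0.45,0,0.4,0,0],[0.08,-0.68,0,0.62,0,0],[0.08,-0.68,0,0.62,0,0],[0.08,-0.68,0,0.62,0,0],[0.08,-0.68,0,0.62,0,0]]]'
python3 - <<'E'
from rig import r
import cv2,numpy as np
from h import *
s=r.state();print(s['contact_force'].round(2));c=r.camera_params('wrist');p,d=r.snapshot('wrist');c['p']=p;c['d']=d
np.savez('w3.npz',**c);cv2.imwrite('pics/w3.png',p[:,:,::-1])
P=cloud(c,d);hsv=cv2.cvtColor(p,cv2.COLOR_RGB2HSV)
red=((hsv[...,0]<6)|(hsv[...,0]>174))&(hsv[...,1]>120)&(np.hypot(P[...,0]-.517,P[...,1]-.19)<.05)
print('red n',red.sum())
for lo,hi in((.021,.03),):
    t=(red&(P[...,2]>lo)&(P[...,2]<hi)).astype(np.uint8)
    w=np.array([ray(c,*q,.024)[:2] for q in cv2.findNonZero(t)[:,0]],np.float32);print('tab top',cv2.minAreaRect(w),np.median(P[t>0][:,2]))
g=(hsv[...,1]<70)&(hsv[...,2]>60)&(np.hypot(P[...,0]-.57,P[...,1]-.18)<.07)
v,u=np.nonzero(g);w=np.array([ray(c,a,b,.003)[:2] for a,b in zip(u,v)]);np.save('wire.npy',w)
# straight leg: bound on the -y side
yaw=np.radians(-11.6);e=np.array([np.cos(yaw),np.sin(yaw)]);n=np.array([-e[1],e[0]]);o=np.array([.517,.191])
a=(w-o)@e;b=(w-o)@n
for k in range(20,110,6):
    m=(a*1e3>k)&(a*1e3<k+6)
    if m.sum()>2:print(k,m.sum(),(np.sort(b[m])[[0,-1]]*1e3).round(1),end=';')
print('max a',a.max())
E
```

```text
time_s: 5.95
tcp_pos: [0.5571, 0.056, 0.185]
ee_rot: [-0.045, -0.704, -0.046, 0.707]
contact_force: [-0.5, 0.3, 0.4]
gripper_width: 0.0464
time_s: 6.7
tcp_pos: [0.529, 0.0408, 0.1715]
ee_rot: [-0.055, 0.706, -0.018, -0.706]
contact_force: [0.2, -0.3, -0.8]
gripper_width: 0.0467
[ 0.2  -0.34 -0.77]
red n 377
tab top ((0.519163966178894, 0.19227220118045807), (0.015482719987630844, 0.02756628580391407), 78.40325927734375) 0.02453152935266393
20 53 [ 0.1 10.6];26 53 [ 0.9 10.5];32 62 [ 0.6 13.2];38 67 [ 0.4 17. ];44 56 [ 0.2 17.8];50 56 [ 1.  17.7];56 66 [ 0.7 15. ];62 67 [ 0.5 18.7];68 65 [ 0.3 21.5];74 34 [ 0.2 20.3];80 32 [0.8 5. ];86 30 [0.5 4.7];92 14 [0.5 4.5];max a 0.09445973452742915
```

View pics/w3.png

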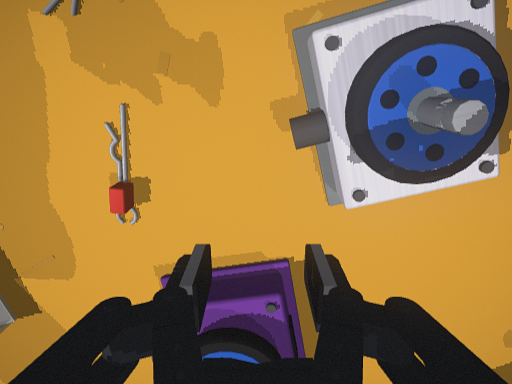

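```bash
python3 -c "
from h import *
from rig import r
s=r.state();print(s['qpos'].round(3),s['joint_vel'].round(3),rot(s).as_matrix().round(3))
goal([.519,.193,.1],np.radians(168.4))"
```

```text
[-0.104  0.25  -0.188  1.134  0.052  3.141] [0.014 0.002 0.009 0.003 0.01  0.001] [[ 0.003 -0.103 -0.995]
 [ 0.052 -0.993  0.103]
 [-0.999 -0.052  0.002]]
shift [0.3969, -0.7322, 0.1266] turn [0.189, 0.0097, 0.0996] rows>= 2.7 t 6.75
```

```bash
python3 -m pendant '[[[0.1,-0.25,0.06,-0.1,0.01,0.1],[0.15,-0.5,0.13,-0.3,0.01,0.1],[0.15,-0.73,0.13,-0.5,0.01,0.1],[0.15,-0.73,0.13,-0.5,0.01,0.1],[0.15,-0.73,0.13,-0.5,0.01,0.1]]]'
for i in 1 2 3 4 5; do python3 -m pendant '[[[0,0,0,-0.35,0,0],[0,0,0,-0.7,0,0],[0,0,0,-1,0,0]]]'|grep -E 'tcp|rot'; done
python3 -c "
from h import *
goal([.519,.193,.06],np.radians(-11.6))"
```

```text
time_s: 7.38
tcp_pos: [0.5205, 0.1782, 0.1494]
ee_rot: [0.06, 0.707, 0.067, -0.701]
contact_force: [0.1, -0.2, -0.9]
gripper_width: 0.0471
tcp_pos: [0.5207, 0.1762, 0.1494]
ee_rot: [0.242, 0.667, 0.247, -0.66]
tcp_pos: [0.5207, 0.1761, 0.1494]
ee_rot: [0.406, 0.582, 0.409, -0.573]
tcp_pos: [0.5207, 0.1761, 0.1494]
ee_rot: [0.543, 0.457, 0.544, -0.448]
tcp_pos: [0.5207, 0.1761, 0.1495]
ee_rot: [0.643, 0.301, 0.641, -0.292]
tcp_pos: [0.5207, 0.1761, 0.1494]
ee_rot: [0.699, 0.125, 0.695, -0.116]
shift [0.4479, 0.0711, -0.0379] turn [-0.2667, 0.0087, -0.0235] rows>= 1.5 t 9.25
```

```bash
python3 -m pendant '[[[0.2,0.07,-0.038,-0.2667,0.009,-0.0235],[0.4,0.07,-0.038,-0.2667,0.009,-0.0235],[0.448,0.07,-0.038,-0.2667,0.009,-0.0235],[0.448,0.07,-0.038,-0.2667,0.009,-0.0235]]]'
python3 - <<'E'
from rig import r
import cv2,numpy as np
from h import *
c=r.camera_params('wrist');p,d=r.snapshot('wrist');c['p']=p;c['d']=d
np.savez('w4.npz',**c);cv2.imwrite('pics/w4.png',p[:,:,::-1])
P=cloud(c,d);hsv=cv2.cvtColor(p,cv2.COLOR_RGB2HSV)
red=((hsv[...,0]<6)|(hsv[...,0]>174))&(hsv[...,1]>120)&(np.hypot(P[...,0]-.517,P[...,1]-.19)<.05)
t=(red&(P[...,2]>.0215)&(P[...,2]<.03)).astype(np.uint8)
w=np.array([ray(c,*q,.024)[:2] for q in cv2.findNonZero(t)[:,0]],np.float32);R=cv2.minAreaRect(w);print('tab',R,t.sum())
goal([.519,.193,.004],np.radians(-11.6))
E
```

```text
time_s: 9.75
tcp_pos: [0.5187, 0.1935, 0.06]
ee_rot: [0.703, 0.073, 0.704, -0.073]
contact_force: [-0.1, -0.1, 0.6]
gripper_width: 0.0471
tab ((0.5180836915969849, 0.1934429556131363), (0.015065914019942284, 0.027687521651387215), 78.19104766845703) 970
shift [0.2848, -0.005, -0.0023] turn [-0.0075, 0.0015, -0.0014] rows>= 0.9 t 9.8
```

View pics/w4.png

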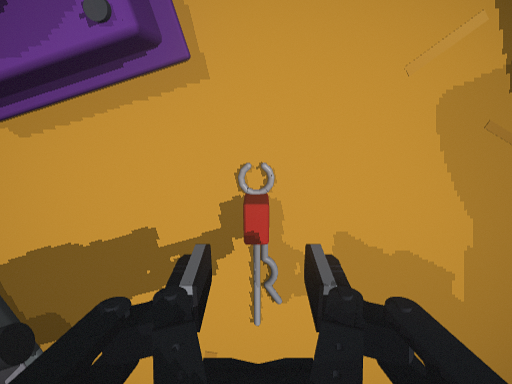

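```bash
python3 -m pendant '[[[0.1,-0.003,-0.005,-0.008,0,0],[0.2,-0.003,-0.005,-0.008,0,0],[0.285,-0.003,-0.005,-0.008,0,0],[0.285,-0.003,-0.005,-0.008,0,0]]]' && python3 -m pendant '[[[0,0,0,0,0,0],[0,0,0,0,0,0],[0,0,0,0,0,0],[0,0,0,0,0,0],[0,0,0,0,0,0],[0,0,0,0,0,0]]]' 0 100
```

```text
time_s: 10.3
tcp_pos: [0.518, 0.1938, 0.0035]
ee_rot: [0.704, 0.071, 0.703, -0.071]
contact_force: [0.2, 0.2, -0.2]
gripper_width: 0.047
time_s: 11.05
tcp_pos: [0.519, 0.1942, 0.0048]
ee_rot: [0.705, 0.071, 0.703, -0.071]
contact_force: [-0.2, -1.0, 6.2]
gripper_width: 0.014
```

```bash
python3 -m pendant '[[[-0.3,0,0,0,0,0],[-0.6,0,0,0,0,0],[-0.9,0,0,0,0,0],[-0.9,0,0,0,0,0],[-0.9,0,0,0,0,0]]]'
python3 - <<'E'
from rig import r
import cv2,numpy as np
from h import *
s=r.state();c=r.camera_params('wrist');p,d=r.snapshot('wrist');c['p']=p;c['d']=d
np.savez('w5.npz',R0=rot(s).as_matrix(),tp=s['tcp_pos'],**c)
cv2.imwrite('pics/w5.png',cv2.resize(p[120:384,150:370],None,fx=2.2,fy=2.2)[:,:,::-1])
c=np.load('w2.npz');p=c['p'];g=cv2.cvtColor(p,cv2.COLOR_RGB2GRAY);P=cloud(c,c['d']);S=[]
for (x,y) in [(200,104),(317,99),(211,230),(313,227)]:
    for _ in range(3):
        x0,y0=int(round(x))-6,int(round(y))-6;m=(g[y0:y0+13,x0:x0+13]<100).astype(np.uint8)
        k=cv2.moments(m,True);x=x0+k['m10']/k['m00'];y=y0+k['m01']/k['m00']
    S.append(ray(c,x,y,.05)[:2])
S=np.array(S);f=lambda a:np.degrees(np.arctan2(a[1],a[0]));print(S.mean(0),f(S[0]-S[2]),f(S[1]-S[3]),f(S[0]-S[1])-90)
m=(P[...,2]>.1)&(P[...,2]<.14)&(np.hypot(P[...,0]-.585,P[...,1]+.08)<.025)
zt=np.percentile(P[m][:,2],80);t=(m&(P[...,2]>zt-.003)).astype(np.uint8)
print('top',zt,cv2.minEnclosingCircle(np.array([ray(c,*a[0],zt)[:2] for a in cv2.convexHull(cv2.findNonZero(t))],np.float32)))
goal([.4684,-.0984,.2],np.radians(9),s)
E
```

```text
time_s: 11.68
tcp_pos: [0.5176, 0.194, 0.1832]
ee_rot: [0.704, 0.071, 0.703, -0.071]
contact_force: [0.2, -0.3, -0.9]
gripper_width: 0.0139
[ 0.58381133 -0.08033012] 8.926997631352883 9.029815700985303 8.986269693509016
top 0.13069452598889203 ((0.5850608348846436, -0.0799679234623909), 0.010157033801078796)
shift [-0.085, -1.4818, 0.0505] turn [-0.6836, 0.0014, -0.0012] rows>= 4.8 t 11.68
```

View pics/w5.png

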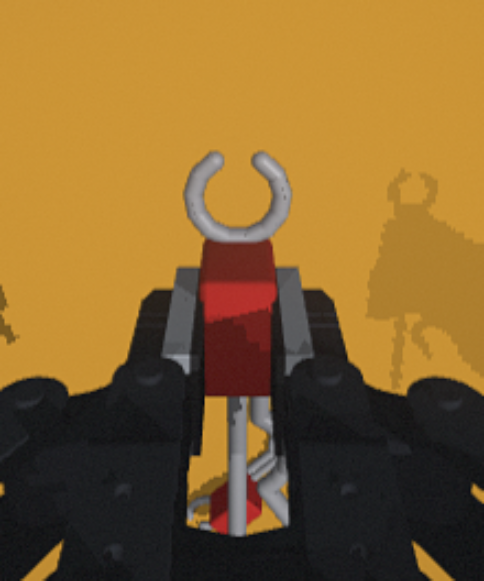

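```bash
python3 -m pendant '[[[-0.04,-0.25,0.02,0,0,0],[-0.08,-0.5,0.025,0,0,0],[-0.08,-0.74,0.025,0,0,0],[-0.08,-0.74,0.025,0,0,0]]]'; python3 -m pendant '[[[0,-0.25,0.02,-0.2,0,0],[0,-0.5,0.025,-0.4,0,0],[0,-0.74,0.025,-0.68,0,0],[0,-0.74,0.025,-0.68,0,0],[0,-0.74,0.025,-0.68,0,0]]]'
python3 -c "
from h import *
goal([.4684,-.0984,.1153],np.radians(9))"
```

```text
time_s: 12.22
tcp_pos: [0.4913, 0.0455, 0.197]
ee_rot: [0.702, 0.072, 0.705, -0.073]
contact_force: [0.7, 0.2, -0.0]
gripper_width: 0.0139
time_s: 12.85
tcp_pos: [0.468, -0.0971, 0.1977]
ee_rot: [0.704, -0.054, 0.706, 0.055]
contact_force: [-0.9, 1.1, -0.6]
gripper_width: 0.014
shift [0.412, -0.0077, 0.0018] turn [-0.0057, -0.0036, -0.0043] rows>= 1.3 t 12.85
```

```bash
python3 -m pendant '[[[0.2,-0.008,0.002,-0.006,-0.004,-0.004],[0.417,-0.008,0.002,-0.006,-0.004,-0.004],[0.417,-0.008,0.002,-0.006,-0.004,-0.004],[0.417,-0.008,0.002,-0.006,-0.004,-0.004]]]'
python3 - <<'E'
from rig import r
import cv2,numpy as np
from h import *
s=r.state();goal([.4684,-.0984,.1143],np.radians(9),s);print(s['contact_force'])
p,d=r.snapshot('wrist');q,_=r.snapshot('scene')
cv2.imwrite('pics/w6.png',np.hstack([cv2.resize(p[130:384,130:390],(490,480)),cv2.resize(q[160:280,190:265],(300,480),interpolation=cv2.INTER_CUBIC)])[:,:,::-1])
E
```

```text
time_s: 13.35
tcp_pos: [0.4698, -0.0987, 0.1164]
ee_rot: [0.706, -0.057, 0.704, 0.056]
contact_force: [0.2, -0.6, -0.0]
gripper_width: 0.0141
shift [0.0105, 0.0024, -0.0065] turn [0.0051, 0.0049, 0.0034] rows>= 0.0 t 13.35
[ 0.23439128 -0.61749591 -0.03439896]
```

View pics/w6.png

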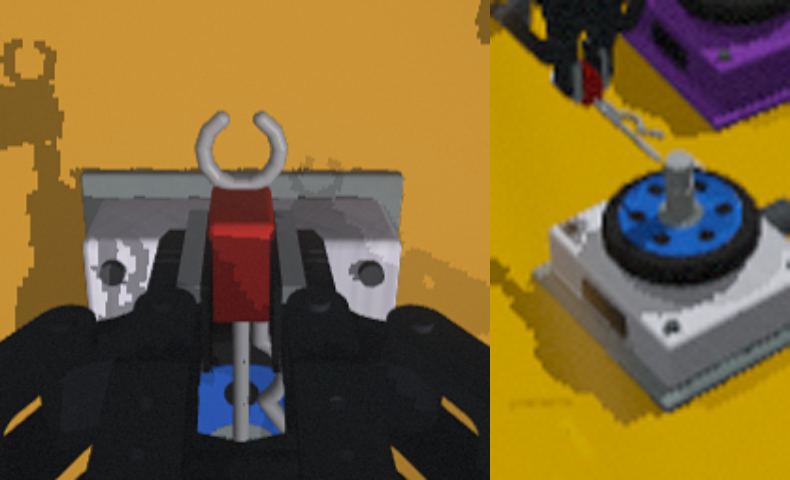

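```bash
python3 -m pendant '[[[0.01,0.002,0,0,0,0],[0.01,0.002,0.02,0,0,0],[0.01,0.002,0.035,0,0,0],[0.01,0.002,0.04,0,0,0],[0.01,0.002,0.04,0,0,0]]]';python3 -m pendant '[[[0,0,0.01,0,0,0],[0,0,0.02,0,0,0],[0,0,0.02,0,0,0]]]';python3 -m pendant '[[[0,0,0.005,0,0,0],[0,0,0.01,0,0,0],[0,0,0.01,0,0,0]]]'
```

```text
time_s: 14.08
tcp_pos: [0.4769, -0.0979, 0.1133]
ee_rot: [0.706, -0.056, 0.704, 0.055]
contact_force: [-1.6, 0.0, -0.1]
gripper_width: 0.0135
time_s: 14.45
tcp_pos: [0.481, -0.0972, 0.1134]
ee_rot: [0.706, -0.056, 0.704, 0.055]
contact_force: [-0.4, -0.1, -1.2]
gripper_width: 0.0139
time_s: 14.82
tcp_pos: [0.4829, -0.0969, 0.1134]
ee_rot: [0.706, -0.056, 0.704, 0.055]
contact_force: [-0.5, -0.0, -1.2]
gripper_width: 0.0137
```

```bash
for i in 1 2 3; do python3 -m pendant '[[[0,0,0.005,0,0,0],[0,0,0.005,0,0,0]]]' | grep -E 'pos|force'; done
```

```text
tcp_pos: [0.4839, -0.0968, 0.1134]
contact_force: [-1.2, -0.2, -0.5]
tcp_pos: [0.4849, -0.0966, 0.1134]
contact_force: [0.1, -0.1, -0.8]
tcp_pos: [0.4858, -0.0964, 0.1134]
contact_force: [0.5, -0.2, -0.1]
```

```bash
for i in 1 2 3; do python3 -m pendant '[[[0,0,0.005,0,0,0],[0,0,0.005,0,0,0]]]' | grep -E 'pos|force'; done
```

```text
tcp_pos: [0.4868, -0.0963, 0.1134]
contact_force: [0.9, -0.6, -1.4]
tcp_pos: [0.4878, -0.0961, 0.1134]
contact_force: [0.2, -0.1, -0.6]
tcp_pos: [0.4888, -0.096, 0.1135]
contact_force: [-0.2, -0.1, -0.2]
```

```bash
for i in 1 2 3 4; do python3 -m pendant '[[[0,0,0.01,0,0,0],[0,0,0.02,0,0,0],[0,0,0.02,0,0,0]]]' | grep -E 'pos|force'; done
```

```text
tcp_pos: [0.4929, -0.0954, 0.1134]
contact_force: [-0.3, 0.1, 0.3]
tcp_pos: [0.4968, -0.0947, 0.1134]
contact_force: [1.1, -0.1, -0.6]
tcp_pos: [0.5008, -0.0941, 0.1135]
contact_force: [0.6, -1.0, 0.1]
tcp_pos: [0.5047, -0.0934, 0.1135]
contact_force: [1.5, -0.6, 0.2]
```

```bash
for i in 1 2 3 4 5; do python3 -m pendant '[[[0,0,0.01,0,0,0],[0,0,0.02,0,0,0],[0,0,0.02,0,0,0]]]' | grep -E 'pos|force'; done
```

```text
tcp_pos: [0.5087, -0.0928, 0.1135]
contact_force: [-0.8, -0.3, 0.0]
tcp_pos: [0.5126, -0.0922, 0.1135]
contact_force: [0.3, 0.2, -1.0]
tcp_pos: [0.5164, -0.0913, 0.1134]
contact_force: [-0.4, 0.3, -1.0]
tcp_pos: [0.5198, -0.0904, 0.1132]
contact_force: [-2.6, 2.2, -0.6]
tcp_pos: [0.5242, -0.0892, 0.1132]
contact_force: [-2.4, 5.5, -0.8]
```

```bash
for i in 1 2 3; do python3 -m pendant '[[[0,0,0.01,0,0,0],[0,0,0.02,0,0,0],[0,0,0.02,0,0,0]]]' | grep -E 'pos|force'; done
```

```text
tcp_pos: [0.5291, -0.0884, 0.1136]
contact_force: [-1.1, 6.4, -0.8]
tcp_pos: [0.5336, -0.0885, 0.1138]
contact_force: [1.7, 5.8, -1.5]
tcp_pos: [0.5371, -0.0889, 0.1138]
contact_force: [2.2, 1.8, -1.9]
```

```bash
for i in 1 2 3; do python3 -m pendant '[[[0,0,0.005,0,0,0],[0,0,0.005,0,0,0]]]' | grep -E 'pos|force'; done
```

```text
tcp_pos: [0.5372, -0.0886, 0.1136]
contact_force: [0.1, 1.2, -0.7]
tcp_pos: [0.5378, -0.0883, 0.1134]
contact_force: [-0.2, 0.7, -0.9]
tcp_pos: [0.5385, -0.0879, 0.1133]
contact_force: [-0.7, 0.6, -1.3]
```

```bash
for i in 1 2 3; do python3 -m pendant '[[[0,0,0.005,0,0,0],[0,0,0.005,0,0,0]]]' | grep -E 'pos|force'; done
```

```text
tcp_pos: [0.5391, -0.0875, 0.1132]
contact_force: [-4.5, 0.6, 0.6]
tcp_pos: [0.5395, -0.0874, 0.1132]
contact_force: [-6.8, 1.0, 2.2]
tcp_pos: [0.5398, -0.0872, 0.1131]
contact_force: [-8.1, 0.4, 2.6]
```

```bash
python3 -m pendant '[[[0,0,-0.006,0,0,0],[0,0,-0.006,0,0,0]]]' ; python3 -m pendant '[[[0,0,0,0,0,0],[0,0,0,0,0,0],[0,0,0,0,0,0],[0,0,0,0,0,0],[0,0,0,0,0,0]]]' 0.45 20 ; python3 -m pendant '[[[-0.15,0,0,0,0,0],[-0.3,0,0,0,0,0],[-0.5,0,-0.1,0,0,0],[-0.5,0,-0.2,0,0,0],[-0.5,0,-0.2,0,0,0]]]'
python3 - <<'E'
from rig import r
import cv2,numpy as np
from h import *
c=r.camera_params('wrist');p,d=r.snapshot('wrist');q,_=r.snapshot('scene')
c['p']=p;np.savez('w7.npz',d=d,**c)
P=cloud(c,d);hsv=cv2.cvtColor(p,cv2.COLOR_RGB2HSV)
red=((hsv[...,0]<6)|(hsv[...,0]>174))&(hsv[...,1]>120)&(np.hypot(P[...,0]-.54,P[...,1]+.085)<.04)
z=np.percentile(P[red][:,2],70);t=(red&(abs(P[...,2]-z)<.004)).astype(np.uint8)
R=cv2.minAreaRect(np.array([ray(c,*a[0],z)[:2] for a in cv2.findNonZero(t)],np.float32));print('tab top z',z,R,'to axle',np.hypot(*(np.array(R[0])-[.585,-.08])))
cv2.imwrite('pics/w7.png',np.hstack([p,cv2.resize(q[170:266,200:272],(288,384),interpolation=cv2.INTER_CUBIC)])[:,:,::-1])
E
```

```text
time_s: 22.58
tcp_pos: [0.5396, -0.0872, 0.1131]
ee_rot: [0.705, -0.056, 0.705, 0.056]
contact_force: [-4.6, 1.6, 0.7]
gripper_width: 0.0137
time_s: 23.2
tcp_pos: [0.541, -0.0877, 0.1136]
ee_rot: [0.706, -0.056, 0.704, 0.055]
contact_force: [0.3, 0.4, 0.8]
gripper_width: 0.0387
time_s: 23.82
tcp_pos: [0.5005, -0.0939, 0.2141]
ee_rot: [0.706, -0.056, 0.704, 0.055]
contact_force: [0.7, 0.1, -0.8]
gripper_width: 0.0384
tab top z 0.12755358685962537 ((0.5357320308685303, -0.08430155366659164), (0.028771422803401947, 0.015547304414212704), 9.902424812316895) to axle 0.04945539552249095
```

View pics/w7.png

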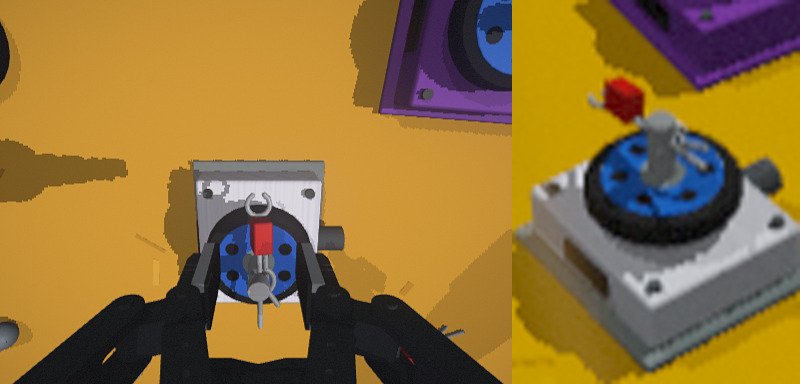

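Run:
```python
import numpy as np,cv2
from h import *
c=np.load('w7.npz');p,d=c['p'],c['d'];P=cloud(c,d);hsv=cv2.cvtColor(p,cv2.COLOR_RGB2HSV)
red=((hsv[...,0]<6)|(hsv[...,0]>174))&(hsv[...,1]>120)&(np.hypot(P[...,0]-.54,P[...,1]+.085)<.04)
print('red z',np.percentile(P[red][:,2],[5,30,50,70,90,97]).round(4))
top=red&(P[...,2]>.1)
v,u=np.nonzero(top)
for y in range(v.min(),v.max()+1,3):
    m=v==y;q=P[y,u[m]];print(y,m.sum(),u[m].mean().round(1),np.median(q,0).round(4),hsv[y,u[m],2].mean().round(0))
m=(P[...,2]>.1)&(~red)&(np.hypot(P[...,0]-.585,P[...,1]+.08)<.012)
print('axle',np.percentile(P[m][:,2],[50,80,95]).round(4))
```

```text
red z [0.1158 0.1253 0.1265 0.1276 0.1287 0.1293]
216 1 266.0 [ 0.5256 -0.0824  0.1026] 79.0
219 8 255.4 [ 0.5252 -0.0917  0.1131] 84.0
222 22 260.5 [ 0.5233 -0.0878  0.1219] 98.0
225 23 261.0 [ 0.5245 -0.0873  0.125 ] 171.0
228 22 261.5 [ 0.5267 -0.0865  0.1258] 178.0
231 22 261.5 [ 0.5291 -0.0861  0.126 ] 178.0
234 22 261.5 [ 0.5317 -0.0857  0.1264] 177.0
237 22 261.5 [ 0.5345 -0.0852  0.1265] 177.0
240 22 261.5 [ 0.5366 -0.0849  0.1273] 177.0
243 22 261.5 [ 0.5391 -0.0844  0.1271] 166.0
246 21 262.0 [ 0.5416 -0.0836  0.1276] 167.0
249 20 262.5 [ 0.5441 -0.0829  0.1279] 169.0
252 19 263.0 [ 0.5466 -0.0821  0.1286] 171.0
255 2 255.5 [ 0.5498 -0.0877  0.1295] 130.0
axle [0.1288 0.1304 0.131 ]
```

```bash
python3 -m pendant '[[[0,0,0.2,0,0,0],[0.05,0,0.4,0,0,0],[0.1,0,0.5,0,0,0],[0.1,0,0.5,0,0,0],[0.1,0,0.5,0,0,0]]]'
python3 - <<'E'
from rig import r
import cv2,numpy as np
from h import *
c=r.camera_params('wrist');p,d=r.snapshot('wrist');c['p']=p;np.savez('w8.npz',d=d,**c)
P=cloud(c,d);hsv=cv2.cvtColor(p,cv2.COLOR_RGB2HSV)
red=((hsv[...,0]<6)|(hsv[...,0]>174))&(hsv[...,1]>120)&(np.hypot(P[...,0]-.54,P[...,1]+.085)<.04)&(hsv[...,2]>140)
X=P[red];k=np.linalg.lstsq(np.c_[X[:,:2]-X[:,:2].mean(0),np.ones(len(X))],X[:,2],rcond=None)[0];print('plane slopes',k,X.mean(0),len(X))
m=(P[...,2]>.127)&(P[...,2]<.135)&(~red)&(np.hypot(P[...,0]-.587,P[...,1]+.08)<.016)
print('axle',cv2.minEnclosingCircle(np.array([ray(c,*a[0],.1307)[:2] for a in cv2.findNonZero(m.astype(np.uint8))],np.float32)))
b=(hsv[...,0]>100)&(hsv[...,0]<125)&(hsv[...,1]>120)&(np.hypot(P[...,0]-.585,P[...,1]+.08)<.05);print('face',np.median(P[b][:,2]))
q=[ray(c,0,0,0)]
R,t,K=c['R'],c['t'],c['K'];x=K@(R@np.array([.575,-.08,.11])+t);u,v=(x[:2]/x[2]).astype(int);print(u,v)
v0=max(v-100,0);u0=u-110
cv2.imwrite('pics/w8.png',cv2.resize(p[v0:v0+190,u0:u0+220],None,fx=3,fy=3,interpolation=cv2.INTER_CUBIC)[:,:,::-1])
E
```

```text
time_s: 24.55
tcp_pos: [0.5995, -0.0779, 0.193]
ee_rot: [0.705, -0.056, 0.705, 0.056]
contact_force: [0.6, -0.2, 0.4]
gripper_width: 0.0384
plane slopes [-0.11467935 -0.41343386  0.12813946] [ 0.53571189 -0.08379483  0.12813946] 966
axle ((0.5838152170181274, -0.08019538223743439), 0.01009092852473259)
face 0.08259657987202285
259 167
```

View pics/w8.png

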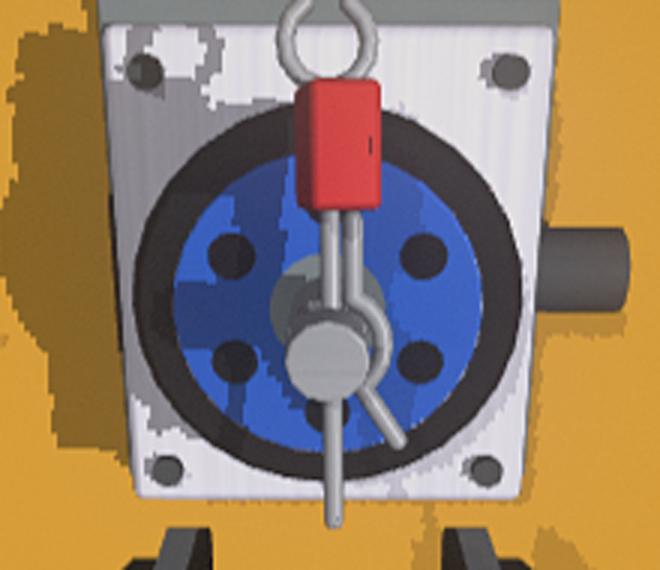

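```bash
python3 -c "
from rig import r
print(r.finish_job(), r.state()['time_s'])"
```

```text
the job is handed in; nothing more can be done
the job is handed in; nothing more can be done
```

The blue wheel is home and the R-clip is snapped around the axle. I handed the job in after about 25 s of robot time, with the gripper open and clear.

**Wheel:** I pressed it down until it stopped at the shoulder, where the force reached about 43 N. Its face measured 82.6 mm above the bench, both after pressing and at the end, against 82 mm expected. That push came from the open fingertips on the wheel face, and it briefly exceeded the 40 N quoted for the arm or gripper body. It should not count as a body contact, but I can't confirm how it is judged.

**Clip:** I used the one nearest the base, its tab 0.55 m away; the look-alikes were at 0.75 m and 0.84 m.
- The leg entered the hole at the first height tried, about 111 mm, with readings of about 2 N or less.
- The bent leg rode over the axle at up to about 6.5 N, snapped in, and met its stop at about 8 N.

**Final check:** The last close view shows the straight leg through the axle and the bow around it. After I let go, the clip settled in the hole's clearance. It is tail-down by about 6–8° and rolled about 22° around its leg. The tab's top measures 49.5 mm from the axle instead of 47 mm, and about 3.5 mm to the side. I put that down to the lean and did not correct it.

I did not touch the spare wheel, screwdriver or spanner, but I did not measure them again at the end.

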